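# Hang the tool caddy on its cleat rail

### The job

Hang the wooden tool caddy on the cleat rail of the plywood stand: lean its top in towards the board so that the angled strip on its back comes down behind the cleat's lip until it bears on the cleat, then swing its foot in under the cleat so that it hangs upright with the strip fully down. Slide it along the rail to the left (seen facing the board) until it touches the end stop, and let go. Be gentle, as the rail is only lightly clamped: find its height and its stop by feel without forcing or dropping the caddy on it, and leave the other things on the table where they are.

Things in the scene. Friction and masses are not known exactly. Their poses are not given: they have to be found in the camera images.
- stand: Fixed plywood stand: upright board 12 mm thick, 280 mm wide, top 160 mm above the table, on a foot plate 14 mm thick that reaches 63 mm out in front. Origin at table height below the middle of the board's front face; x points into the board, y to the left as one faces it, z up. The dark cleat rail is clamped to the front face at a height and sideways place that are not reported.
- rail_low (a point): Fixed point in the stand: on the board's front face, mid-width, 105 mm above the table, axes as the stand. The rail: a 230 mm long slab sloping 45 degrees, lowest at the board, its lip 14 mm out (outermost edge 18 mm); below it a web 14 mm thick. Seat level is where the caddy's strip edge rests when fully down: 0 to 16 mm above this point; lip 10 mm above seat, web's bottom 47 mm below it.
- stop_mid (a point): Fixed point in the stand: on the board's front face, 101 mm left (+y) of its middle, 113 mm above the table, axes as the stand. The rail's end stop is a dark block at the rail's left end, 24 mm deep, 14 mm wide, reaching 31 mm above seat level; its inner (right) face lies anywhere within 10 mm left or right of this point (not reported: feel for it).
- caddy_bar (a point): Centre of the loose caddy's carrying bar: bar 14 mm thick (x), 108 mm long (y), 24 mm high, centre 130 mm above the underside, on two posts at y = +-40 mm. Axes: x to the caddy's back (to face the board), y left, z up. Plywood tub 72 deep, 120 wide, 45 mm high, with a back board 88 mm high whose rear face is 36 mm behind the bar's centre. 0.28 to 0.46 kg.
- caddy_edge (a point): Middle of the lower rear edge of the caddy's angled strip (dark, 6 mm thick, 120 mm long, sloping down and back at 45 degrees); 52.8 mm behind (+x) and 68 mm below the bar's centre. Axes as the caddy. Fully hung, it is at seat level, 4 mm in front of the board; the strip's rear corner, 4 mm further back and 4 mm higher, then touches the board.
- caddy_foot (a point): Middle of the top rear edge of the spacer along the foot of the caddy's back (112 mm long, 10 mm high, 21 mm thick), 57 mm behind (+x) and 120 mm below the bar's centre. It meets the board when the caddy hangs, 5 mm below the web. To let it pass in front of the rail while the strip goes down behind the lip, the caddy must lean in (top to the board, foot out) by about 0.35 rad.
- caddy_end (a point): Left end of the angled strip's edge, 60 mm to the left (+y) of caddy_edge; flush with the back board; this end face meets the inner face of the stop block.

How it is judged:
By the outcome, as a careful person would: the job done as asked, in the order asked, and still so for the second after the job is handed in, with the robot touching nothing.
It also fails if it takes over 61 s, if anything falls off the work surface, if the arm or the gripper's body presses on something with over 40 N, if the wrist force passes 120 N, or if a joint passes its speed limit or range.

### The arm

A 6-joint arm with a two-finger parallel gripper is mounted at the origin on a cart in front of the work surface, level with it; the furniture and walls round the work are solid. World frame = base frame: x ahead of the robot, y to its left, z up, the work surface at z = 0. Lengths are in m, angles in rad, forces in N, time in s.
With the tool pointing down it reaches from about 0.225 to 0.875 m from the base axis. Payload 3.4 kg.
Tool frame: the origin (TCP) lies at the very end of the fingers, on their centre line; the grasp point (between the pads) lies 19 mm behind it; z points along the fingers, y is the direction in which the jaws open and shut (so a half turn about z gives the same grasp; the last joint's range is limited). The gripper opens to 85 mm and grips with 20 to 120 N. Pads are 22 mm wide; open, the fingers measure 114 mm over their backs; the gripper's body (76 mm by 85 mm) begins 54 mm behind the grasp point. The pads swing forward as they close: fully open they stand 13 mm farther back than shut.
Start: joints at [1.194, 0.276, 1.505, -0, 1.361, -0.121], TCP at [0.146, 0.556, 0.231] pointing down, gripper open.
Joint ranges: [-2.89, 2.89], [-0.75, 2.08], [0.22, 2.7], [-1.18, 4.32], [0.11, 2.71], [-2.7, 2.7]. Speed limits (rad/s): [2.57, 2.57, 3.14, 3.14, 3.14, 3.14].

### API

Orientations are given as a unit quaternion [w, x, y, z].
In Python, from rig import telemetry, optics, order gives the robot as it stands.
- The arm moves only by the shell command python3 -m creep 'ROWS' [FORCE]. ROWS is a JSON object of lists of equal length, an entry for each row: "slide": the shift along the world's x, y, z normalised to -1 to 1, where 1 is 0.15 m, a list of three; "twist": the turn, a rotation vector about the world's x, y, z normalised to -1 to 1, where 1 is 360 degrees, a list of three; "fingers": the gripper's target within -1 to 1 (fully open at 1, half-way at 0, shut at -1). A call has 1 to 20 rows; each row is the pose to reach, as a shift and turn from the pose commanded when the call began, turning the shorter way round; what a row does not reach only later rows make up. A row lasts 1/10 s, in which the tool goes at most 50 mm and 8.59 degrees, less where a joint would pass 70% of its speed; a pose out of reach is approached as far as the arm can. A call with a number of a shift or a turn outside -1 to 1 is refused whole. A call with a gripper value outside its range is refused whole. The fingers move at their own pace and stop on an object; FORCE is the grip in N (left out, the last holds). Time passes only in rows, so rows that repeat a pose let the fingers close. It gives the time, the measured TCP pose, the force and the opening at its end, in the units of the state.
- telemetry.get_state(): the state, without advancing time (a new reading comes with each control period).
- optics.get_image(name): name is "side" or "top" or "wrist"; returns a dict with "img" (420x560x3 uint8, blue, green, red), "depth" (420x560 float32, m along the optical axis (not along the pixel's ray), 0 where there is no reading), "fovy" (degrees; the focal length in pixels is half the picture's height over the tangent of half this angle, whatever the lens; pixels are square), "cx", "cy" (the principal point, pixels), "world_from_camera" (4x4, takes a point from camera to world coordinates). Camera axes: x right, y down, z forward; pixel columns grow to the right and rows downward; lengths in m; the calibration is good to about 2 mm. A picture is of the moment at which its call begins.
- order.sign_off(): hands the job in, once; it reports no verdict.
The state is a dict: "clock": time; "qpos": joint angles; "qd": joint speeds; "effort": joint torques, N m; "position": TCP position; "ee_rot": TCP orientation; "contact_force": force on the tool from outside, world axes, zero at the start; "moment": the same for the moment, N m; "width": finger opening in m.
Only numpy, scipy, OpenCV 4.12 (cv2) and the standard library are available. Lean on these libraries where they do the work, as an engineer would, in place of code of your own. Each camera call takes 0.05 s, during which the arm holds its last target.

## Working session

There is one attempt and no reset: what is moved stays moved. The work goes in short steps, Python scripts to look and compute and a shell command to move; the robot and the scene stay as the last step left them, time stands still between calls to the robot, and variables do not carry over. Pictures are saved under pics/ and viewed, and the job is handed in when it is done.

```bash
ls; mkdir -p pics
cat > h.py <<'E'
import numpy as np,cv2
from rig import telemetry,optics,order
def snap(n,f):
    d=optics.get_image(n); cv2.imwrite('pics/'+f+'.png',d['img']); np.savez('pics/'+f+'.npz',**d); return d
def load(f): return dict(np.load('pics/'+f+'.npz'))
def pt(d,u,v,z=None):
    f=d['img'].shape[0]/2/np.tan(np.radians(float(d['fovy']))/2)
    if z is None: z=d['depth'][int(round(v)),int(round(u))]
    p=np.array([(u-d['cx'])/f*z,(v-d['cy'])/f*z,z,1]); return (d['world_from_camera']@p)[:3]
def st():
    s=telemetry.get_state()
    for k in s: print(k,np.round(s[k],4).tolist())
E
python3 - <<'E'
from h import *
st()
for n in ('side','top','wrist'):
    d=snap(n,n+'0'); print(n,d['fovy'],d['cx'],d['cy'],np.round(d['world_from_camera'],3).tolist())
E
```

```text
pics
clock 0.0
qpos [1.194, 0.2766, 1.5061, 0.0, 1.3606, -0.121]
qd [-0.0013, 0.0004, 0.0009, 0.0013, 0.0005, -0.0018]
effort [0.0021, -41.6769, -24.5808, -0.0002, 0.0111, -0.0]
position [0.1453, 0.5558, 0.2304]
ee_rot [-0.0002, 0.1276, 0.9918, -0.0009]
contact_force [-0.4271, 0.1106, -0.2304]
moment [0.0036, 0.0089, 0.0071]
width 0.0856
side 55.0763588495852 276.76328657581763 214.57640468823396 [[-0.975, -0.138, 0.172, 0.358], [-0.221, 0.583, -0.782, 0.756], [0.007, -0.801, -0.599, 0.72], [0.0, 0.0, 0.0, 1.0]]
top 52.69087360560424 286.82460794549274 212.50612964254472 [[0.029, -0.984, 0.174, 0.38], [-0.999, -0.034, -0.025, -0.001], [0.03, -0.173, -0.984, 1.009], [0.0, 0.0, 0.0, 1.0]]
wrist 60.561718431009915 280.646909211231 205.77512141525875 [[0.253, 0.932, 0.26, 0.079], [0.967, -0.243, -0.07, 0.573], [-0.002, 0.27, -0.963, 0.373], [0.0, 0.0, 0.0, 1.0]]
```

View pics/side0.png

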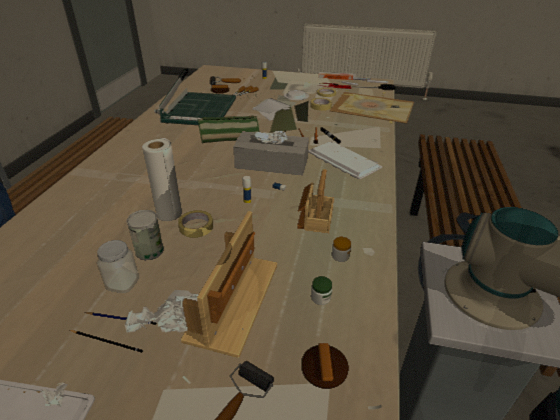

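View pics/top0.png

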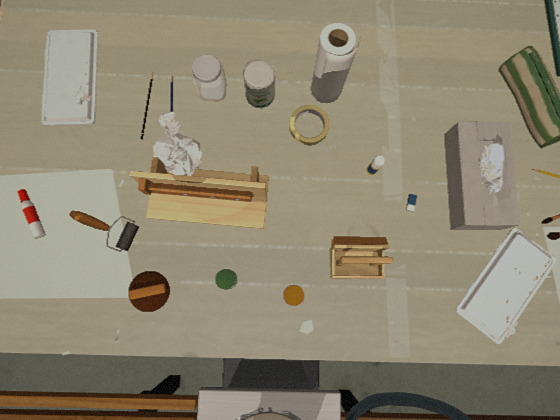

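View pics/wrist0.png

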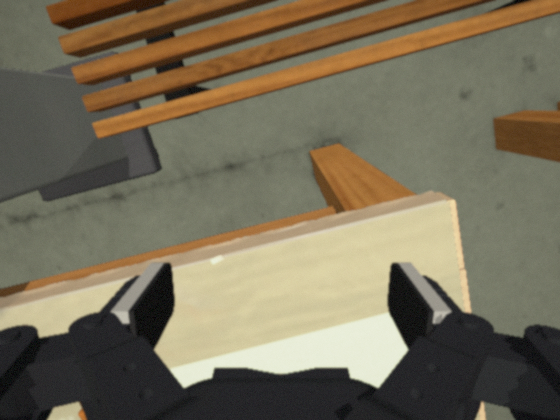

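Run:
```python
from h import *
a=load('top0')['img'][140:290,110:410]; b=load('side0')['img'][160:360,180:360]
cv2.imwrite('pics/t0c.png',cv2.resize(a,None,fx=2.6,fy=2.6,interpolation=cv2.INTER_CUBIC))
cv2.imwrite('pics/s0c.png',cv2.resize(b,None,fx=3,fy=3,interpolation=cv2.INTER_CUBIC))
```

```text
(no output)
```

View pics/t0c.png

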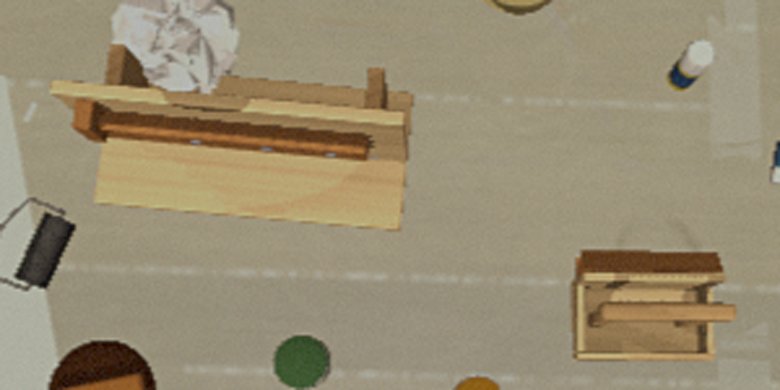

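View pics/s0c.png

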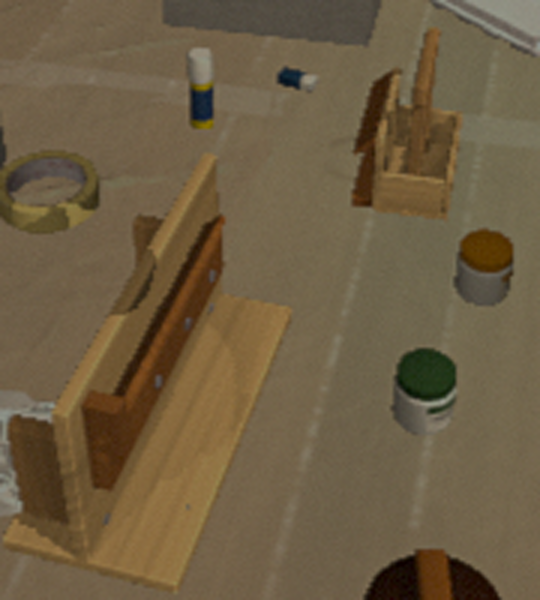

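```bash
cat >> h.py <<'E'
def cloud(d):
    H,W=d['depth'].shape; f=H/2/np.tan(np.radians(float(d['fovy']))/2)
    v,u=np.mgrid[:H,:W]; z=d['depth']
    P=np.stack([(u-d['cx'])/f*z,(v-d['cy'])/f*z,z,np.ones_like(z)],-1)@d['world_from_camera'].T
    P=P[...,:3]; P[z<=0]=np.nan; return P
E
python3 - <<'E'
from h import *
t=load('top0'); P=cloud(t); s=load('side0'); Q=cloud(s)
print('table',np.nanmedian(P[300:310,180:210,2]),np.nanmedian(P[200:220,300:320,2]))
for n,u,v in [('boardL',131,177),('boardR',264,188),('barL',343,259),('barR',391,261),('bar',370,260),('stop',143,186)]:
    print(n,np.round(P[v-2:v+3,u,:],3).tolist())
# bar points
for name,C in (('top',P),('side',Q)):
    x,y,z=C[...,0],C[...,1],C[...,2]
    m=(z>.12)&(z<.16)&(y<-.05)&(y>-.25)&(x>.15)&(x<.5)
    B=C[m]; print(name,'bar',m.sum(),np.percentile(B,[2,50,98],axis=0).round(4).tolist())
    m2=m
    c=B[:,:2]-B[:,:2].mean(0); w,V=np.linalg.eigh(c.T@c); print(np.degrees(np.arctan2(V[1,1],V[0,1])))
    m=(z>.145)&(z<.17)&(y>-.02)&(y<.4)&(x>.25)&(x<.6)
    B=C[m]; print(name,'boardtop',m.sum(),np.percentile(B,[2,50,98],axis=0).round(4).tolist())
    c=B[:,:2]-B[:,:2].mean(0); w,V=np.linalg.eigh(c.T@c); print(np.degrees(np.arctan2(V[1,1],V[0,1])))
E
```

```text
table 0.0010408483748711728 0.0009034635148332804
boardL [[0.596, 0.298, 0.162], [0.595, 0.299, 0.157], [0.595, 0.301, 0.15], [0.629, 0.353, 0.002], [0.627, 0.354, -0.0]]
boardR [[0.583, 0.026, 0.162], [0.582, 0.026, 0.158], [0.58, 0.026, 0.158], [0.58, 0.026, 0.147], [0.579, 0.027, 0.141]]
barL [[0.444, -0.14, 0.145], [0.443, -0.141, 0.14], [0.44, -0.141, 0.142], [0.438, -0.14, 0.142], [0.436, -0.141, 0.141]]
barR [[0.444, -0.24, 0.142], [0.441, -0.239, 0.143], [0.439, -0.239, 0.142], [0.437, -0.24, 0.141], [0.444, -0.278, 0.002]]
bar [[0.444, -0.196, 0.142], [0.442, -0.196, 0.144], [0.44, -0.196, 0.142], [0.438, -0.196, 0.142], [0.436, -0.196, 0.142]]
stop [[0.581, 0.276, 0.15], [0.579, 0.276, 0.148], [0.576, 0.275, 0.152], [0.575, 0.276, 0.148], [0.573, 0.276, 0.147]]
top bar 394 [[0.4346, -0.2396, 0.125], [0.4411, -0.1904, 0.1414], [0.4492, -0.1368, 0.1444]]
90.951971843971
top boardtop 955 [[0.5745, 0.0303, 0.1463], [0.5905, 0.1619, 0.1591], [0.5994, 0.2927, 0.1629]]
88.60682743587166
side bar 150 [[0.4333, -0.2389, 0.1212], [0.4398, -0.1702, 0.1398], [0.4473, -0.1352, 0.1426]]
90.75589438595233
side boardtop 798 [[0.5726, 0.0333, 0.1456], [0.5906, 0.193, 0.1576], [0.5993, 0.2994, 0.1606]]
88.61048044152929
```

Run:
```python
from h import *
for n in ('top0','side0'):
    C=cloud(load(n)).reshape(-1,3); x,y,z=C.T
    # board top surface, front edge per y bin
    m=(z>.153)&(z<.168)&(y>.02)&(y<.31)&(x>.565)&(x<.62)
    b=C[m]; p=np.polyfit(b[:,1],b[:,0],1); print(n,'boardtop fit',p,m.sum(),np.percentile(b[:,1],[0,1,99,100]), np.percentile(b[:,0]-np.polyval(p,b[:,1]),[2,98]),np.median(b[:,2]))
    m=(z>.085)&(z<.15)&(y>.05)&(y<.25)&(x>.5)&(x<.62)
    b=C[m]
    # profile relative to fit
    d=b[:,0]-np.polyval(p,b[:,1])
    for lo in np.arange(.085,.15,.005):
        k=(b[:,2]>=lo)&(b[:,2]<lo+.005)
        if k.sum()>5: print(round(lo,3),k.sum(),np.percentile(d[k],[5,25,50,75,95]).round(4))
    # foot plate
    m=(z>.009)&(z<.02)&(y>.0)&(y<.33)&(x>.45)&(x<.6); b=C[m]; print('foot',m.sum(),np.percentile(b,[1,50,99],axis=0).round(4).tolist())
    # bar top
    m=(z>.135)&(z<.15)&(y<-.1)&(y>-.28)&(x>.4)&(x<.47); b=C[m]; p=np.polyfit(b[:,1],b[:,0],1);print('bar',p,m.sum(),b.mean(0),np.percentile(b[:,1],[0,2,98,100]),np.percentile(b[:,0]-np.polyval(p,b[:,1]),[2,98]))
    m=(z>.075)&(z<.1)&(y<-.1)&(y>-.28)&(x>.45)&(x<.53); b=C[m]; p=np.polyfit(b[:,1],b[:,0],1);print('backboard',p,m.sum(),np.percentile(b,[1,50,99],axis=0).round(4).tolist())
```

```text
top0 boardtop fit [0.05709616 0.58314463] 852 [0.02447812 0.02822669 0.30018532 0.30344331] [-0.00547874  0.00636583] 0.15970946653075918
0.085 28 [-0.0206 -0.0193 -0.019  -0.0188 -0.0095]
0.09 53 [-0.0204 -0.0194 -0.0192 -0.0189 -0.0186]
0.095 43 [-0.0196 -0.0193 -0.0191 -0.0188 -0.0184]
0.1 53 [-0.0196 -0.0192 -0.0188  0.0254  0.032 ]
0.105 15 [-0.0125 -0.0048  0.0226  0.0283  0.0322]
0.11 32 [-0.008  -0.0061 -0.0056 -0.0046 -0.0045]
0.115 202 [-0.011  -0.0091 -0.0075 -0.0057 -0.0048]
0.12 257 [-0.0226 -0.0162 -0.0132 -0.0108 -0.0048]
0.125 314 [-0.0228 -0.0208 -0.0187 -0.016  -0.0049]
0.13 63 [-0.0205 -0.0055 -0.0051 -0.0049 -0.0046]
0.135 51 [-0.0056 -0.0052 -0.005  -0.0048 -0.0044]
0.14 50 [-0.0055 -0.0053 -0.0051 -0.0048 -0.0044]
0.145 50 [-0.0054 -0.0053 -0.0051 -0.0048 -0.0046]
foot 3011 [[0.5189, 0.0292, 0.0098], [0.5542, 0.1662, 0.014], [0.5884, 0.3043, 0.0183]]
bar [-0.02813324  0.43653994] 356 [ 0.44184707 -0.18864274  0.14141934] [-0.24253137 -0.23957349 -0.13828208 -0.13645432] [-0.0061091   0.00657389]
backboard [-0.02575208  0.47399307] 503 [[0.4687, -0.2474, 0.0753],
[... 509 characters left out ...]
0.0106 -0.0084 -0.0062 -0.0044 -0.0038]
0.12 221 [-0.0224 -0.0205 -0.0132 -0.0051 -0.004 ]
0.125 215 [-0.022  -0.0201 -0.0185 -0.0049 -0.0041]
0.13 69 [-0.005  -0.0046 -0.0044 -0.0043 -0.0039]
0.135 65 [-0.0052 -0.0048 -0.0044 -0.0042 -0.0039]
0.14 71 [-0.0052 -0.0047 -0.0045 -0.004  -0.0038]
0.145 68 [-0.0053 -0.0049 -0.0046 -0.0041 -0.0037]
foot 2838 [[0.5206, 0.031, 0.0098], [0.5574, 0.1914, 0.0131], [0.5934, 0.3043, 0.0181]]
bar [-0.01392744  0.43789279] 113 [ 0.44046577 -0.18474179  0.14008506] [-0.24210204 -0.23970361 -0.1375011  -0.1346743 ] [-0.00640669  0.006754  ]
backboard [-0.01859621  0.47370397] 174 [[0.4681, -0.2489, 0.0752], [0.4766, -0.18, 0.0831], [0.4883, -0.1292, 0.0892]]
```

```bash
python3 -m creep '{"slide":[[0.1,-0.25,0.1],[0.2,-0.5,0.2],[0.3,-0.75,0.3],[0.4,-1,0.35],[0.4,-1,0.35]],"twist":[[0,0,-0.01],[0,0,-0.02],[0,0,-0.03],[0,0,-0.041],[0,0,-0.041]],"fingers":[1,1,1,1,1]}' 60
python3 -m creep '{"slide":[[0.1,-0.3,0],[0.2,-0.6,0],[0.3,-0.9,0],[0.4,-1,0],[0.4,-1,0]],"twist":[[0,0,-0.01],[0,0,-0.02],[0,0,-0.03],[0,0,-0.041],[0,0,-0.041]],"fingers":[1,1,1,1,1]}'
python3 -m creep '{"slide":[[0.1,-0.3,0],[0.2,-0.6,0],[0.3,-0.9,0],[0.4,-1,0],[0.4,-1,0]],"twist":[[0,0,-0.01],[0,0,-0.02],[0,0,-0.03],[0,0,-0.041],[0,0,-0.041]],"fingers":[1,1,1,1,1]}'
python3 - <<'E'
from h import *
st()
E
```

```text
clock: 0.65
position: [0.2066, 0.4028, 0.2851]
ee_rot: [0.001, 0.256, 0.967, 0.0]
contact_force: [-0.5, 0.9, 1.0]
width: 0.0853
clock: 1.15
position: [0.2666, 0.2552, 0.2837]
ee_rot: [0.0, 0.378, 0.926, 0.0]
contact_force: [0.1, 0.8, 0.5]
width: 0.0851
clock: 1.65
position: [0.3273, 0.1058, 0.2837]
ee_rot: [0.0, 0.493, 0.87, 0.0]
contact_force: [-0.9, 0.6, -0.1]
width: 0.0853
clock 1.65
qpos [0.109, -0.1166, 1.8163, 0.0004, 1.4412, -0.4305]
qd [0.0589, -0.0124, 0.0166, 0.0363, 0.0344, -0.0115]
effort [-1.296, -17.9255, -25.2439, -0.2935, -0.082, 0.058]
position [0.3273, 0.1058, 0.2837]
ee_rot [0.0002, 0.4931, 0.87, 0.0004]
contact_force [-0.9438, 0.574, -0.149]
moment [0.0042, -0.0065, 0.0003]
width 0.0853
```

```bash
python3 -m creep '{"slide":[[0.1,-0.3,0],[0.2,-0.6,0],[0.3,-0.9,0],[0.38,-1,0],[0.38,-1,0]],"twist":[[0,0,-0.01],[0,0,-0.02],[0,0,-0.03],[0,0,-0.041],[0,0,-0.041]],"fingers":[1,1,1,1,1]}'
python3 -m creep '{"slide":[[0.1,-0.3,0],[0.2,-0.6,0],[0.3,-0.9,0],[0.38,-0.96,0],[0.38,-0.96,0],[0.38,-0.96,0]],"twist":[[0,0,-0.01],[0,0,-0.02],[0,0,-0.03],[0,0,-0.041],[0,0,-0.041],[0,0,-0.041]],"fingers":[1,1,1,1,1,1]}'
python3 - <<'E'
from h import *
st()
d=snap('wrist','w1')
E
```

```text
clock: 2.15
position: [0.3843, -0.0437, 0.2834]
ee_rot: [-0.0, 0.6, 0.8, 0.0]
contact_force: [-0.1, 0.5, -0.6]
width: 0.0859
clock: 2.75
position: [0.4393, -0.185, 0.2834]
ee_rot: [-0.001, 0.696, 0.718, 0.0]
contact_force: [-0.8, -0.3, 0.2]
width: 0.0853
clock 2.75
qpos [-0.5457, 0.1002, 1.603, 0.0014, 1.441, -0.5779]
qd [0.0037, -0.0223, 0.0143, -0.0071, -0.003, 0.0066]
effort [-0.569, -30.4632, -25.6599, -0.0304, -0.1156, 0.0122]
position [0.4393, -0.185, 0.2834]
ee_rot [-0.0014, 0.6957, 0.7184, 0.0004]
contact_force [-0.7518, -0.2959, 0.2211]
moment [-0.0289, 0.0452, 0.0304]
width 0.0853
```

View pics/w1.png

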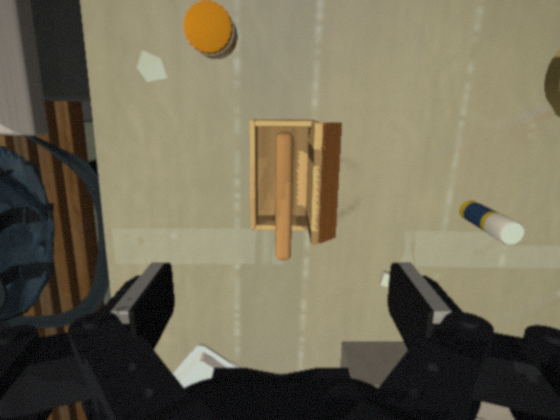

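The wrist view shows the bar from about (285,134) to (283,258). The back board and dark strip are at columns 312–341, which is the +x side, so the caddy already faces the board.

Run:
```python
from h import *
d=load('w1'); C=cloud(d)
for u,v in [(285,138),(284,170),(284,195),(284,225),(283,253)]: print(u,v,C[v,u].round(4))
# triangulate bar ends from wrist + top: rays
t=load('top0')
def ray(d,u,v):
    o=d['world_from_camera'][:3,3]; p=pt(d,u,v,1.0); r=p-o; return o,r/np.linalg.norm(r)
def tri(a,b):
    A=np.zeros((3,3));B=np.zeros(3)
    for o,r in(a,b): M=np.eye(3)-np.outer(r,r);A+=M;B+=M@o
    X=np.linalg.solve(A,B); return X
print('L top end mid',tri(ray(d,285,134),ray(t,340.8,260.5)),'R end',tri(ray(d,283,258),ray(t,392.7,260.5)))
f=C.reshape(-1,3);x,y,z=f.T
m=(z>.134)&(z<.15)&(y<-.12)&(y>-.26)&(x>.41)&(x<.47); b=f[m]
p=np.polyfit(b[:,1],b[:,0],1);print('bar',p,b.mean(0),np.percentile(b[:,1],[0,1,99,100]),np.percentile(b[:,0]-np.polyval(p,b[:,1]),[2,98]))
m=(z>.08)&(z<.095)&(y<-.12)&(y>-.26)&(x>.45)&(x<.5); b=f[m]
p=np.polyfit(b[:,1],b[:,0],1);print('bb',p,b.mean(0),np.percentile(b[:,1],[0,1,99,100]))
print('table',np.nanmedian(C[300:320,200:230,2]))
# stop/ stand from top and side
for n in('top0','side0'):
    f=cloud(load(n)).reshape(-1,3)
    m=(f[:,2]>.143)&(f[:,2]<.156)&(f[:,1]>.23)&(f[:,1]<.31)&(f[:,0]<.5775+.058*f[:,1]-.004)&(f[:,0]>.54); b=f[m]
    print(n,'stop',m.sum(),np.percentile(b,[2,50,98],axis=0).round(4).tolist())
    m=(f[:,2]>.122)&(f[:,2]<.143)&(f[:,1]>.23)&(f[:,1]<.31)&(f[:,0]<.5775+.058*f[:,1]-.003)&(f[:,0]>.54); b=f[m]
    print(np.histogram(b[:,1],np.arange(.23,.31,.005)))
```

```text
285 138 [ 0.4406 -0.1411  0.142 ]
284 170 [ 0.4407 -0.1665  0.1411]
284 195 [ 0.4414 -0.187   0.1412]
284 225 [ 0.4423 -0.2127  0.1415]
283 253 [ 0.4423 -0.2374  0.1424]
L top end mid [ 0.4402531  -0.14120036  0.10580095] R end [ 0.4418408  -0.2454069   0.13410207]
bar [-0.0183908   0.43742432] [ 0.44088091 -0.18795264  0.14110064] [-0.24386755 -0.24209532 -0.13822038 -0.13704226] [-0.00661435  0.00669913]
bb [-0.02219307  0.47167562] [ 0.47583929 -0.18761124  0.08548724] [-0.25033272 -0.24856947 -0.13119051 -0.13032527]
table 0.0006101624312487286
top0 stop 78 [[0.5699, 0.2731, 0.1442], [0.5796, 0.2793, 0.1497], [0.589, 0.2871, 0.1524]]
(array([12,  9, 11, 10, 10, 15,  9, 10, 37,  4,  5,  3,  0,  0,  0]), array([0.23 , 0.235, 0.24 , 0.245, 0.25 , 0.255, 0.26 , 0.265, 0.27 ,
       0.275, 0.28 , 0.285, 0.29 , 0.295, 0.3  , 0.305]))
side0 stop 86 [[0.5699, 0.2717, 0.1441], [0.5792, 0.281, 0.1481], [0.589, 0.2872, 0.1505]]
(array([ 8, 10,  8,  9,  5,  3,  0,  0,  4, 12, 20, 63,  0,  0,  0]), array([0.23 , 0.235, 0.24 , 0.245, 0.25 , 0.255, 0.26 , 0.265, 0.27 ,
       0.275, 0.28 , 0.285, 0.29 , 0.295, 0.3  , 0.305]))
```

```bash
python3 -m creep '{"slide":[[0.01,-0.03,-0.25],[0.013,-0.033,-0.5],[0.013,-0.033,-0.75],[0.013,-0.033,-1],[0.013,-0.033,-1]],"twist":[[0,0,-0.002],[0,0,-0.002],[0,0,-0.002],[0,0,-0.002],[0,0,-0.002]],"fingers":[1,1,1,1,1]}'
python3 -m creep '{"slide":[[0,0,-0.08],[0,0,-0.143],[0,0,-0.143],[0,0,-0.143]],"twist":[[0,0,0],[0,0,0],[0,0,0],[0,0,0]],"fingers":[1,1,1,1]}'
python3 -m creep '{"slide":[[0,0,0],[0,0,0],[0,0,0],[0,0,0],[0,0,0],[0,0,0],[0,0,0],[0,0,0]],"twist":[[0,0,0],[0,0,0],[0,0,0],[0,0,0],[0,0,0],[0,0,0],[0,0,0],[0,0,0]],"fingers":[0,-0.3,-0.6,-1,-1,-1,-1,-1]}' 70
python3 - <<'E'
from h import *
st()
d=snap('wrist','w2');d=snap('side','s2')
E
```

```text
clock: 3.3
position: [0.4373, -0.1884, 0.1302]
ee_rot: [-0.005, 0.701, 0.713, -0.001]
contact_force: [-0.8, 0.3, 0.5]
width: 0.0855
clock: 3.7
position: [0.4419, -0.1925, 0.1135]
ee_rot: [0.001, 0.702, 0.712, 0.0]
contact_force: [0.2, 0.3, 0.3]
width: 0.0854
clock: 4.5
position: [0.4419, -0.1928, 0.1126]
ee_rot: [0.001, 0.702, 0.712, 0.0]
contact_force: [0.9, 0.3, 1.3]
width: 0.0128
clock 4.5
qpos [-0.556, 0.2392, 1.8812, 0.0003, 1.0201, -0.5704]
qd [-0.0011, -0.0009, 0.0019, -0.0003, -0.0003, 0.0003]
effort [-0.1937, -34.2049, -18.9469, -0.195, 0.3273, -0.0222]
position [0.4419, -0.1928, 0.1126]
ee_rot [0.0005, 0.7021, 0.7121, 0.0002]
contact_force [0.8954, 0.2948, 1.2757]
moment [0.0169, -0.1794, -0.0418]
width 0.0128
```

View pics/w2.png

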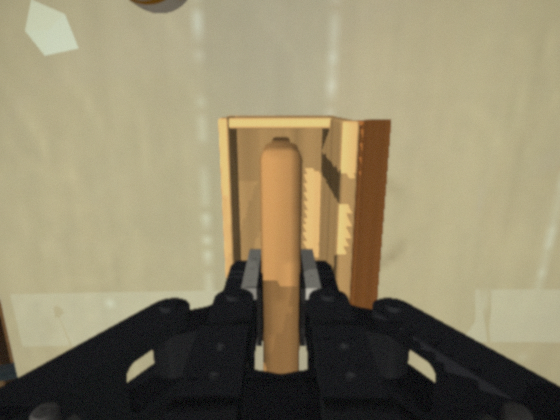

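View pics/s2.png

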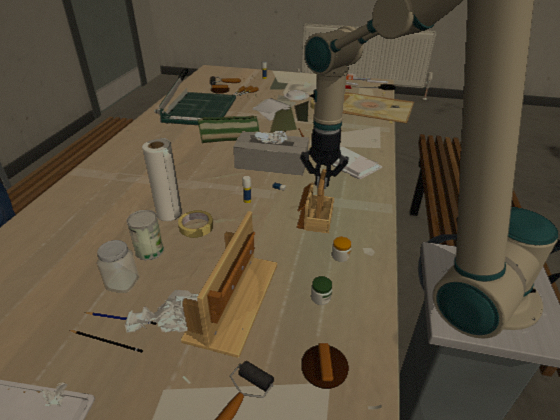

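```bash
python3 -m creep '{"slide":[[0,0,0.05],[0,0,0.1],[0,0,0.2],[0,0,0.4],[0,0,0.6],[0,0,0.8],[0,0,1],[0,0,1],[0,0,1],[0,0,1]],"twist":[[0,0,0],[0,0,0],[0,0,0],[0,0,0],[0,0,0],[0,0,0],[0,0,0],[0,0,0],[0,0,0],[0,0,0]],"fingers":[-1,-1,-1,-1,-1,-1,-1,-1,-1,-1]}'
cat >> h.py <<'E'
from scipy.spatial.transform import Rotation as R
YS=-0.058; O=np.array([0.587,0.1635,0.]); OFF=np.array([0,-0.0028,-0.0174])  # TCP in caddy bar frame
S=R.from_euler('z',YS)
EDGE=np.array([.0528,0,-.068])
G=R.from_euler('z',-np.pi/2)  # placeholder
def tool_rot(): 
    q=telemetry.get_state()['ee_rot']; return R.from_quat(np.roll(q,-1))
# caddy<-tool : at the grasp the tool y is caddy x, tool z is -z
CT=R.from_matrix(np.array([[0,1,0],[1,0,0],[0,0,-1.]]))  # columns: tool x->caddy +y, tool y->caddy +x
def caddy_now():
    s=telemetry.get_state(); Rc=tool_rot()*CT.inv(); B=np.array(s['position'])-Rc.apply(OFF)
    e=S.inv().apply(B+Rc.apply(EDGE)-O); rel=S.inv()*Rc; eu=rel.as_euler('ZYX')
    f=S.inv().apply(B+Rc.apply([.057,0,-.12])-O)
    print('t',round(s['clock'],2),'edge XYZ mm',(e*1e3).round(1),'foot',(f*1e3).round(1),'yaw,lean,roll',eu.round(4),'F stand',S.inv().apply(s['contact_force']).round(2),'M',S.inv().apply(s['moment']).round(2),'w',round(s['width'],4)); return e,eu
def goto(X,Y,Z,th,yaw=0):
    s=telemetry.get_state(); Rc=S*R.from_euler('ZYX',[yaw,th,0])
    e=S.apply(np.array([X,Y,Z])/1e3)+O; B=e-Rc.apply(EDGE); T=B+Rc.apply(OFF)
    rv=(Rc*CT*tool_rot().inv()).as_rotvec()
    print('TCP',T.round(4),'slide',((T-np.array(s['position']))/.15).round(3).tolist(),'twist',(rv/2/np.pi).round(4).tolist())
E
python3 - <<'E'
from h import *
st(); caddy_now(); goto(-7,22,210,.38)
snap('wrist','w3'); snap('side','s3')
E
```

```text
clock: 5.6
position: [0.4401, -0.1919, 0.2605]
ee_rot: [-0.002, 0.702, 0.712, -0.0]
contact_force: [-0.0, -0.3, -3.5]
width: 0.0133
clock 5.6
qpos [-0.5561, 0.1176, 1.6389, -0.0001, 1.3892, -0.5705]
qd [-0.0006, 0.0087, 0.0045, -0.0011, -0.0025, -0.0025]
effort [0.0094, -34.704, -26.9225, 0.025, -0.063, 0.0003]
position [0.4401, -0.1919, 0.2605]
ee_rot [-0.002, 0.702, 0.7122, -0.0005]
contact_force [-0.0098, -0.2794, -3.5104]
moment [0.0161, 0.0606, -0.031]
width 0.0133
t 5.6 edge XYZ mm [ -73.8 -356.6  209.8] foot [ -69.8 -356.2  157.8] yaw,lean,roll [0.0724 0.0035 0.0022] F stand [ 0.01 -0.28 -3.51] M [ 0.01  0.06 -0.03] w 0.0133
TCP [0.5509 0.1848 0.2766] slide [0.739, 2.511, 0.107] twist [0.001, 0.0599, -0.0113]
```

View pics/s3.png

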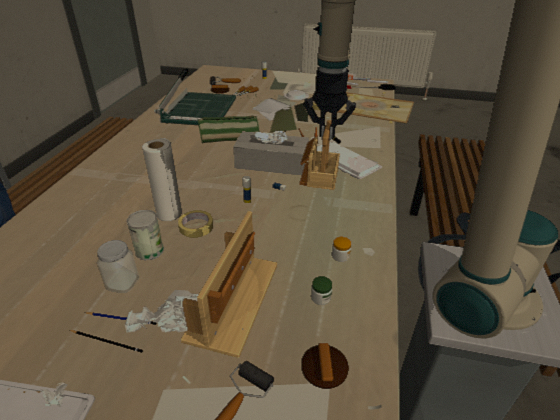

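```bash
python3 -m creep '{"slide":[[0,0.1,0.1],[0,0.3,0.2],[0,0.5,0.25],[0,0.7,0.3],[0,0.9,0.3],[0,1,0.3]],"twist":[[0,0,0],[0,0,-0.002],[0,0,-0.004],[0,0,-0.008],[0,0,-0.0113],[0,0,-0.0113]],"fingers":[-1,-1,-1,-1,-1,-1]}'
python3 -m creep '{"slide":[[0,0.2,0],[0,0.4,0],[0,0.6,0],[0,0.8,0],[0,1,0],[0,1,0]],"twist":[[0,0.005,0],[0,0.015,0],[0,0.025,0],[0,0.035,0],[0,0.045,0],[0,0.045,0]],"fingers":[-1,-1,-1,-1,-1,-1]}'
python3 - <<'E'
from h import *
caddy_now(); goto(-40,22,220,.38)
E
```

```text
clock: 6.3
position: [0.4406, -0.0402, 0.3065]
ee_rot: [-0.001, 0.726, 0.687, -0.0]
contact_force: [0.1, -0.1, -3.6]
width: 0.0133
clock: 6.9
position: [0.4427, 0.1106, 0.3049]
ee_rot: [-0.099, 0.718, 0.681, -0.103]
contact_force: [-0.5, -1.2, -3.9]
width: 0.0129
t 6.9 edge XYZ mm [-104.6  -58.9  241.4] foot [-115.3  -59.7  190.3] yaw,lean,roll [ 0.0035  0.2859 -0.0139] F stand [-0.45 -1.22 -3.87] M [-0.15 -0.38  0.01] w 0.0129
TCP [0.518  0.1867 0.2866] slide [0.502, 0.507, -0.122] twist [0.0029, 0.0148, -0.0013]
```

```bash
python3 -m creep '{"slide":[[0.1,0.1,-0.05],[0.2,0.25,-0.1],[0.3,0.4,-0.12],[0.4,0.5,-0.12],[0.5,0.507,-0.12],[0.5,0.507,-0.12],[0.5,0.507,-0.12],[0.5,0.507,-0.12],[0.5,0.507,-0.12]],"twist":[[0.001,0.003,0],[0.001,0.007,0],[0.002,0.01,0],[0.002,0.013,0],[0.002,0.015,-0.001],[0.002,0.015,-0.001],[0.002,0.015,-0.001],[0.002,0.015,-0.001],[0.002,0.015,-0.001]],"fingers":[-1,-1,-1,-1,-1,-1,-1,-1,-1]}'
python3 - <<'E'
from h import *
caddy_now(); goto(-7,22,210,.38)
snap('wrist','w4'); snap('side','s4'); snap('top','t4')
E
```

```text
clock: 7.8
position: [0.5157, 0.183, 0.2898]
ee_rot: [-0.133, 0.716, 0.673, -0.131]
contact_force: [1.5, -0.1, -3.0]
width: 0.0125
t 7.8 edge XYZ mm [-41.8  17.5 223.3] foot [-57.   17.1 173.4] yaw,lean,roll [-0.0053  0.3767 -0.0094] F stand [ 1.52  0.01 -3.04] M [ 0.03 -0.43  0.  ] w 0.0125
TCP [0.5509 0.1848 0.2766] slide [0.235, 0.012, -0.088] twist [0.0014, 0.0004, 0.0003]
```

View pics/s4.png

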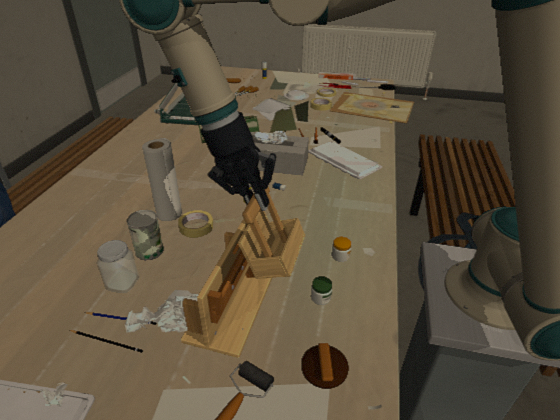

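View pics/w4.png

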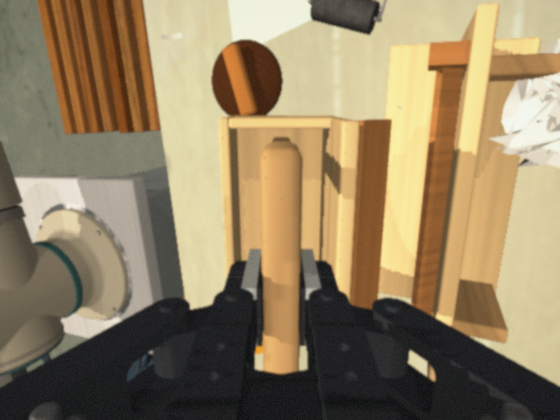

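View pics/t4.png

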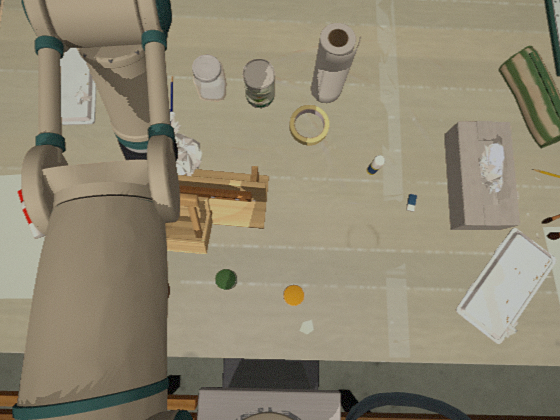

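```bash
cat > an.py <<'E'
from h import *
import sys
d=load(sys.argv[1]); C=cloud(d); 
P=(S.inv().apply(C.reshape(-1,3)-O)*1e3); X,Y,Z=P.T
m=(Z>153)&(Z<167)&(abs(X)<25)&(Y>-130)&(Y<135); p=np.polyfit(Y[m],X[m],1); print('boardtop X(Y)',p,np.percentile(X[m]-np.polyval(p,Y[m]),[3,97]),'Z',np.median(Z[m]),m.sum())
m=(Z>105)&(Z<145)&(X>-35)&(X<-1)&(Y>20)&(Y<85)
for lo in range(-22,0,2):
    k=m&(X>=lo)&(X<lo+2)
    if k.sum()>5: print('rail X',lo,k.sum(),np.percentile(Z[k],[10,50,90]).round(1))
m=(Z>130)&(Z<160)&(X>-25)&(X<-4)&(Y>85)&(Y<135); 
if m.sum(): print('stop',np.percentile(P[m],[2,50,98],axis=0).round(1).tolist())
E
python3 an.py w4
python3 - <<'E'
from h import *
d=load('w4'); C=cloud(d).reshape(-1,3)
Rc=R.from_quat(np.roll([-0.133,0.716,0.673,-0.131],-1))*CT.inv(); B=np.array([.5157,.183,.2898])-Rc.apply(OFF)
Q=Rc.inv().apply(C-B)*1e3; x,y,z=Q.T
m=(abs(y)<70)&(z>-60)&(z<-20)&(x>20)&(x<70)
for lo in range(20,66,3):
    k=m&(x>=lo)&(x<lo+3)
    if k.sum()>5: print(lo,k.sum(),np.percentile(z[k],[10,50,90]).round(1))
m=(abs(y)<70)&(z>-60)&(z<-35)&(x>28)&(x<60); print(np.percentile(y[m],[1,99]))
m=(z>8)&(z<16)&(y>0)&(y<70)&(abs(x)<10); print('bar',np.percentile(Q[m],[2,50,98],axis=0).round(1).tolist())
E
```

```text
boardtop X(Y) [2.47897852e-03 5.89909282e+00] [-5.59993613  5.82953541] Z 159.61744675752604 6564
rail X -18 234 [123.9 125.2 126.2]
rail X -16 255 [125.7 127.1 128.2]
rail X -14 254 [126.4 127.7 128.8]
rail X -12 245 [124.5 125.6 126.8]
rail X -10 235 [122.3 123.7 125. ]
rail X -8 243 [120.6 121.7 122.9]
rail X -6 235 [118.4 119.6 120.8]
rail X -4 235 [116.5 117.7 119. ]
rail X -2 116 [115.1 116.  117.1]
stop [[-23.1, 107.7, 134.7], [-13.6, 114.1, 149.4], [-4.4, 121.4, 151.0]]
26 1343 [-57.  -45.6 -42.3]
29 1067 [-43.2 -42.4 -41.6]
32 1049 [-43.2 -42.4 -41.6]
35 891 [-46.8 -45.7 -43.6]
38 869 [-48.3 -47.  -45.8]
41 840 [-51.3 -50.  -48.8]
44 806 [-54.3 -53.  -51.7]
47 794 [-57.2 -55.9 -54.7]
50 595 [-59.7 -58.7 -57.7]
53 7 [-60.  -59.9 -59.7]
[-40.63167271  58.34881769]
bar [[-7.2, 1.2, 8.4], [-0.3, 27.4, 11.2], [6.4, 51.4, 13.0]]
```

```bash
python3 -m creep '{"slide":[[0.08,0,-0.03],[0.16,0.01,-0.06],[0.235,0.012,-0.088],[0.235,0.012,-0.088],[0.235,0.012,-0.088],[0.235,0.012,-0.088]],"twist":[[0,0,0],[0.001,0.0004,0],[0.0014,0.0004,0.0003],[0.0014,0.0004,0.0003],[0.0014,0.0004,0.0003],[0.0014,0.0004,0.0003]],"fingers":[-1,-1,-1,-1,-1,-1]}'
python3 - <<'E'
from h import *
caddy_now(); goto(-7,22,138,.38)
E
```

```text
clock: 8.55
position: [0.5515, 0.1852, 0.2761]
ee_rot: [-0.138, 0.714, 0.674, -0.13]
contact_force: [0.4, -0.2, -3.3]
width: 0.0131
t 8.55 edge XYZ mm [ -6.5  22.4 209.5] foot [-21.9  22.4 159.7] yaw,lean,roll [ 0.0004  0.3809 -0.    ] F stand [ 0.41 -0.18 -3.31] M [ 0.06 -0.51 -0.01] w 0.0131
TCP [0.5509 0.1848 0.2046] slide [-0.004, -0.003, -0.477] twist [-0.0, -0.0001, -0.0001]
```

```bash
python3 -m creep '{"slide":[[0,0,-0.1],[-0.004,-0.003,-0.2],[-0.004,-0.003,-0.3],[-0.004,-0.003,-0.4],[-0.004,-0.003,-0.47],[-0.004,-0.003,-0.47],[-0.004,-0.003,-0.47],[-0.004,-0.003,-0.47]],"twist":[[0,0,0],[0,0,0],[0,0,0],[0,0,0],[0,0,0],[0,0,0],[0,0,0],[0,0,0]],"fingers":[-1,-1,-1,-1,-1,-1,-1,-1]}'
python3 - <<'E'
from h import *
caddy_now(); goto(-7,22,122,.38)
snap('wrist','w5'); snap('side','s5')
E
python3 an.py w5
```

```text
clock: 9.35
position: [0.5515, 0.1849, 0.2066]
ee_rot: [-0.137, 0.714, 0.674, -0.129]
contact_force: [-0.1, -0.7, -3.7]
width: 0.0131
t 9.35 edge XYZ mm [ -6.3  22.1 140.1] foot [-21.6  22.1  90.2] yaw,lean,roll [0.0006 0.3785 0.0005] F stand [-0.06 -0.7  -3.67] M [ 0.01 -0.47 -0.02] w 0.0131
TCP [0.5509 0.1848 0.1886] slide [-0.004, -0.0, -0.12] twist [-0.0001, 0.0002, -0.0001]
boardtop X(Y) [ 0.07332048 -3.21627426] [-15.36829796  12.6655799 ] Z 159.7723831726998 11760
rail X -18 27 [124.5 125.1 125.8]
rail X -16 27 [126.1 127.  128.2]
rail X -14 32 [126.3 127.6 128.5]
rail X -12 39 [124.5 126.  127.3]
rail X -10 36 [122.3 123.6 124.8]
rail X -8 36 [120.7 121.8 123. ]
rail X -6 37 [118.6 119.7 121. ]
rail X -4 310 [117.6 119.1 144.7]
rail X -2 87 [142.5 143.5 144.6]
stop [[-23.1, 107.7, 134.3], [-13.4, 114.0, 149.4], [-4.4, 121.4, 150.9]]
```

View pics/w5.png

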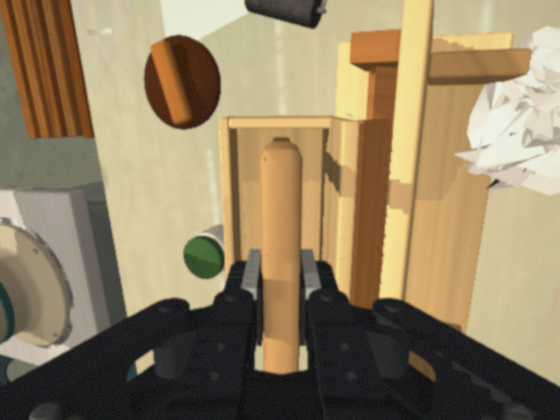

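View pics/s5.png

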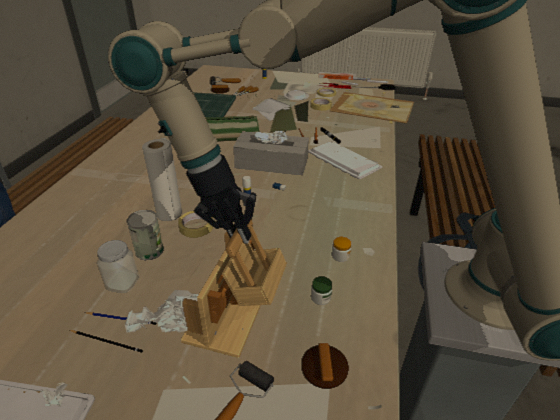

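```bash
python3 -m creep '{"slide":[[0,0,-0.03],[0,0,-0.06],[0,0,-0.085],[-0.003,0,-0.1],[-0.003,0,-0.1],[-0.003,0,-0.1],[-0.003,0,-0.1]],"twist":[[0,0,0],[0,0,0],[0,0,0],[0,0,0],[0,0,0],[0,0,0],[0,0,0]],"fingers":[-1,-1,-1,-1,-1,-1,-1]}'
python3 -c "
from h import *
caddy_now()"
python3 -m creep '{"slide":[[0,0,-0.003],[0,0,-0.007],[0,0,-0.007],[0,0,-0.007]],"twist":[[0,0,0],[0,0,0],[0,0,0],[0,0,0]],"fingers":[-1,-1,-1,-1]}'
python3 -c "
from h import *
caddy_now()"
```

```text
clock: 10.15
position: [0.5508, 0.1848, 0.1908]
ee_rot: [-0.137, 0.714, 0.674, -0.13]
contact_force: [0.3, -0.9, -3.2]
width: 0.013
t 10.15 edge XYZ mm [ -7.1  22.  124.3] foot [-22.5  22.   74.4] yaw,lean,roll [4.000e-04 3.797e-01 1.000e-04] F stand [ 0.31 -0.87 -3.15] M [-0.02 -0.43  0.02] w 0.013
clock: 10.55
position: [0.5506, 0.1848, 0.1896]
ee_rot: [-0.137, 0.714, 0.674, -0.13]
contact_force: [-0.2, 0.5, -3.6]
width: 0.0132
t 10.55 edge XYZ mm [ -7.3  22.  123.1] foot [-22.7  21.9  73.2] yaw,lean,roll [4.000e-04 3.801e-01 1.000e-04] F stand [-0.24  0.45 -3.59] M [-0.06 -0.42 -0.01] w 0.0132
```

```bash
C='from h import *
caddy_now()'
python3 -m creep '{"slide":[[0,0,-0.004],[0,0,-0.007],[0,0,-0.007]],"twist":[[0,0,0],[0,0,0],[0,0,0]],"fingers":[-1,-1,-1]}' >/dev/null; python3 -c "$C"
python3 -m creep '{"slide":[[0,0,-0.003],[0,0,-0.005],[0,0,-0.005]],"twist":[[0,0,0],[0,0,0],[0,0,0]],"fingers":[-1,-1,-1]}'>/dev/null; python3 -c "$C"
```

```text
t 10.85 edge XYZ mm [ -7.   22.  122.2] foot [-22.4  22.   72.3] yaw,lean,roll [4.000e-04 3.794e-01 2.000e-04] F stand [ 0.7   0.26 -2.24] M [ 0.01 -0.49 -0.03] w 0.0131
t 11.15 edge XYZ mm [ -6.8  22.  121.7] foot [-22.1  22.   71.9] yaw,lean,roll [5.000e-04 3.788e-01 3.000e-04] F stand [ 1.65 -0.06  0.72] M [ 0.04 -0.6  -0.04] w 0.0131
```

```bash
C='from h import *
caddy_now()'
python3 -m creep '{"slide":[[0.006,0,-0.004],[0.011,-0.001,-0.009],[0.011,-0.001,-0.009]],"twist":[[0,0,0],[0,0,0],[0,0,0]],"fingers":[-1,-1,-1]}' >/dev/null; python3 -c "$C
goto(-4,22,119,0)"
```

```text
t 11.45 edge XYZ mm [ -5.2  22.  120. ] foot [-20.5  22.   70.1] yaw,lean,roll [4.000e-04 3.793e-01 3.000e-04] F stand [ 1.53 -0.59  0.76] M [ 0.08 -0.66 -0.01] w 0.0127
TCP [0.5314 0.186  0.1696] slide [-0.142, 0.008, -0.113] twist [-0.0035, -0.0603, -0.0001]
```

```bash
python3 -c "
from h import *
for th in (.33,.28,.23,.18,.09,0):
    xe=-(4*np.cos(th)+4*np.sin(th)); goto(xe-.2,22,118.8+(-xe-4)+.2,th)"
```

```text
TCP [0.5493 0.1849 0.1851] slide [-0.022, 0.001, -0.01] twist [-0.0005, -0.0078, -0.0001]
TCP [0.5463 0.1851 0.1832] slide [-0.043, 0.003, -0.023] twist [-0.001, -0.0158, -0.0001]
TCP [0.5433 0.1853 0.1811] slide [-0.063, 0.004, -0.036] twist [-0.0014, -0.0237, -0.0001]
TCP [0.5405 0.1854 0.1789] slide [-0.082, 0.005, -0.051] twist [-0.0019, -0.0317, -0.0001]
TCP [0.5356 0.1857 0.1745] slide [-0.114, 0.007, -0.08] twist [-0.0027, -0.046, -0.0001]
TCP [0.5312 0.186  0.1696] slide [-0.143, 0.009, -0.113] twist [-0.0035, -0.0603, -0.0001]
```

```bash
C='from h import *
caddy_now()'
python3 -m creep '{"slide":[[-0.011,0,-0.005],[-0.022,0.001,-0.01],[-0.032,0.002,-0.016],[-0.043,0.003,-0.023],[-0.043,0.003,-0.023],[-0.043,0.003,-0.023]],"twist":[[0,-0.0039,0],[-0.0005,-0.0078,0],[-0.0007,-0.0118,0],[-0.001,-0.0158,0],[-0.001,-0.0158,0],[-0.001,-0.0158,0]],"fingers":[-1,-1,-1,-1,-1,-1]}' >/dev/null; python3 -c "$C
for th in (.23,.18,.13,.09,.04,0):
    xe=-(4*np.cos(th)+4*np.sin(th)); goto(xe-.2,22,118.8+(-xe-4)+.2,th)"
```

```text
t 12.05 edge XYZ mm [ -5.3  22.  120.1] foot [-15.7  21.9  68.9] yaw,lean,roll [ 0.0003  0.2797 -0.0005] F stand [ 2.21 -0.    0.39] M [ 0.06 -0.88 -0.05] w 0.0129
TCP [0.5433 0.1853 0.1811] slide [-0.018, 0.001, -0.014] twist [-0.0004, -0.0079, -0.0001]
TCP [0.5405 0.1854 0.1789] slide [-0.037, 0.002, -0.029] twist [-0.0008, -0.0158, -0.0001]
TCP [0.5377 0.1856 0.1765] slide [-0.056, 0.003, -0.045] twist [-0.0013, -0.0238, -0.0001]
TCP [0.5356 0.1857 0.1745] slide [-0.07, 0.004, -0.059] twist [-0.0017, -0.0301, -0.0001]
TCP [0.5331 0.1859 0.1718] slide [-0.086, 0.005, -0.076] twist [-0.0021, -0.0381, -0.0001]
TCP [0.5312 0.186  0.1696] slide [-0.099, 0.006, -0.091] twist [-0.0025, -0.0444, -0.0001]
```

```bash
C='from h import *
caddy_now()'
python3 -m creep '{"slide":[[-0.009,0,-0.007],[-0.018,0.001,-0.014],[-0.028,0.002,-0.021],[-0.037,0.002,-0.029],[-0.046,0.003,-0.037],[-0.056,0.003,-0.045],[-0.056,0.003,-0.045],[-0.056,0.003,-0.045]],"twist":[[0,-0.0039,0],[-0.0004,-0.0079,0],[-0.0006,-0.0118,0],[-0.0008,-0.0158,0],[-0.001,-0.0198,0],[-0.0013,-0.0238,0],[-0.0013,-0.0238,0],[-0.0013,-0.0238,0]],"fingers":[-1,-1,-1,-1,-1,-1,-1,-1]}' >/dev/null; python3 -c "$C
for th in (.09,.06,.04,.02,0):
    xe=-(4*np.cos(th)+4*np.sin(th)); goto(xe-.2,22,118.8+(-xe-4)+.2,th)"
```

```text
t 12.85 edge XYZ mm [ -4.9  21.9 119.7] foot [-7.5 21.9 67.6] yaw,lean,roll [0.0003 0.1313 0.    ] F stand [2.49 1.18 2.08] M [ 0.02 -0.59 -0.05] w 0.0131
TCP [0.5356 0.1857 0.1745] slide [-0.013, 0.001, -0.015] twist [-0.0004, -0.0066, -0.0]
TCP [0.5341 0.1858 0.1729] slide [-0.023, 0.002, -0.026] twist [-0.0007, -0.0113, -0.0]
TCP [0.5331 0.1859 0.1718] slide [-0.03, 0.002, -0.033] twist [-0.0008, -0.0145, -0.0]
TCP [0.5322 0.1859 0.1707] slide [-0.036, 0.003, -0.04] twist [-0.001, -0.0177, -0.0]
TCP [0.5312 0.186  0.1696] slide [-0.042, 0.003, -0.048] twist [-0.0012, -0.0209, -0.0]
```

```bash
C='from h import *
caddy_now()'
python3 -m creep '{"slide":[[-0.007,0,-0.007],[-0.013,0.001,-0.015],[-0.019,0.001,-0.021],[-0.025,0.002,-0.029],[-0.03,0.002,-0.033],[-0.03,0.002,-0.033],[-0.03,0.002,-0.033]],"twist":[[0,-0.0033,0],[-0.0004,-0.0066,0],[-0.0006,-0.0095,0],[-0.0007,-0.0121,0],[-0.0008,-0.0145,0],[-0.0008,-0.0145,0],[-0.0008,-0.0145,0]],"fingers":[-1,-1,-1,-1,-1,-1,-1]}' >/dev/null; python3 -c "$C
for th in (.02,0):
    xe=-(4*np.cos(th)+4*np.sin(th)); goto(xe-.2,22,118.8+(-xe-4)+.2,th)
snap('wrist','w6')"
```

```text
t 13.55 edge XYZ mm [ -4.4  21.9 119. ] foot [-2.2 21.9 66.8] yaw,lean,roll [0.0004 0.0391 0.0001] F stand [ 2.29 -0.96  3.38] M [ 0.   -0.78 -0.09] w 0.0127
TCP [0.5322 0.1859 0.1707] slide [-0.006, 0.001, -0.006] twist [-0.0002, -0.003, -0.0001]
TCP [0.5312 0.186  0.1696] slide [-0.012, 0.001, -0.013] twist [-0.0004, -0.0062, -0.0001]
```

```bash
C='from h import *
caddy_now()'
python3 -m creep '{"slide":[[-0.003,0,-0.002],[-0.006,0.001,-0.005],[-0.006,0.001,-0.005]],"twist":[[0,-0.0015,0],[-0.0002,-0.003,0],[-0.0002,-0.003,0]],"fingers":[-1,-1,-1]}' >/dev/null; python3 -c "$C"
python3 -m creep '{"slide":[[-0.003,0,-0.002],[-0.006,0.001,-0.005],[-0.006,0.001,-0.005]],"twist":[[0,-0.0015,0],[-0.0002,-0.003,0],[-0.0002,-0.003,0]],"fingers":[-1,-1,-1]}' >/dev/null; python3 -c "$C
snap('wrist','w6');snap('side','s6')"
```

```text
t 13.9 edge XYZ mm [ -4.3  22.  118.9] foot [-1.1 22.  66.8] yaw,lean,roll [ 0.0004  0.0197 -0.0002] F stand [ 4.25 -0.71  0.97] M [-0.09 -0.88 -0.09] w 0.0127
t 14.2 edge XYZ mm [ -4.2  22.1 119. ] foot [ 0.  22.1 67. ] yaw,lean,roll [ 0.0004  0.0007 -0.0003] F stand [ 5.55 -0.85 -1.17] M [-0.11 -1.   -0.11] w 0.0128
```

View pics/w6.png

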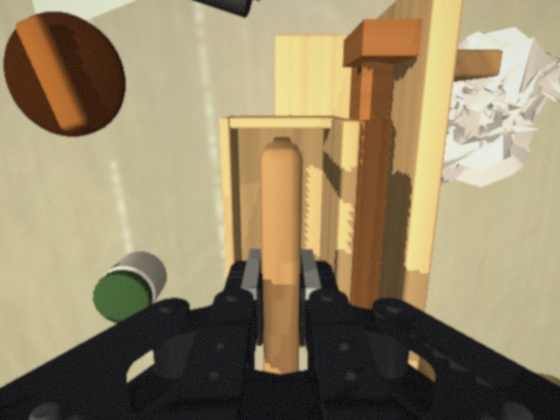

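View pics/s6.png

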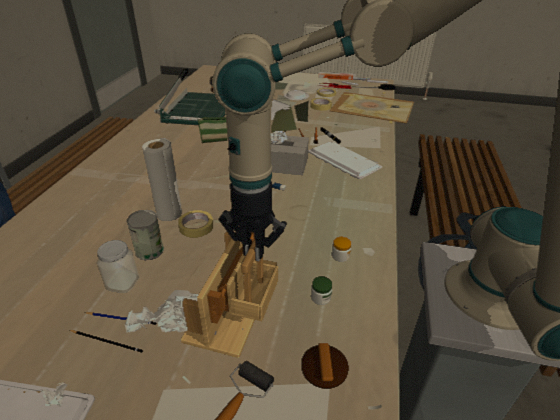

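```bash
C='from h import *
caddy_now()'
python3 -m creep '{"slide":[[0.003,0,0],[0.005,0,-0.003],[0.005,0,-0.003]],"twist":[[0,0,0],[0,0,0],[0,0,0]],"fingers":[-1,-1,-1]}' >/dev/null; python3 -c "$C"
python3 -m creep '{"slide":[[0.003,0,0],[0.005,0,-0.003],[0.005,0,-0.003]],"twist":[[0,0,0],[0,0,0],[0,0,0]],"fingers":[-1,-1,-1]}' >/dev/null; python3 -c "$C"; python3 an.py w6
```

```text
t 14.6 edge XYZ mm [ -4.   22.1 118.8] foot [ 0.  22.1 66.8] yaw,lean,roll [ 0.0003  0.0026 -0.0003] F stand [ 1.03 -1.35  1.73] M [-0.13 -0.67 -0.13] w 0.0126
t 14.9 edge XYZ mm [ -3.6  22.3 118.5] foot [ 0.4 22.3 66.5] yaw,lean,roll [ 0.0003  0.0031 -0.    ] F stand [-0.11 -1.5   4.78] M [-0.13 -0.25 -0.2 ] w 0.0129
boardtop X(Y) [-4.24497506e-03  5.35950720e+00] [-4.95822128  6.20989852] Z 159.5508474843174 9902
rail X -22 313 [140.3 141.7 144.5]
rail X -20 490 [140.7 141.5 142.3]
rail X -18 433 [138.3 139.9 140.9]
rail X -16 410 [128.  137.9 139. ]
rail X -14 390 [134.8 135.9 137. ]
rail X -12 386 [132.7 134.  135.1]
rail X -10 360 [130.7 132.  133.1]
rail X -8 357 [128.8 130.1 131.1]
rail X -6 350 [126.8 128.2 129.2]
rail X -4 323 [124.9 126.2 127.2]
rail X -2 165 [123.8 124.7 125.4]
stop [[-23.7, 107.7, 131.4], [-15.3, 114.1, 149.2], [-4.6, 121.6, 150.8]]
```

```bash
C='from h import *
caddy_now()'
python3 -m creep '{"slide":[[0,0,0.002],[0.001,0.01,0.002],[0.002,0.03,0.002],[0.003,0.05,0.002],[0.004,0.07,0.002],[0.005,0.09,0.002],[0.006,0.11,0.002],[0.007,0.125,0.002],[0.007,0.125,0.002],[0.007,0.125,0.002]],"twist":[[0,0,0],[0,0,0],[0,0,0],[0,0,0],[0,0,0],[0,0,0],[0,0,0],[0,0,0],[0,0,0],[0,0,0]],"fingers":[-1,-1,-1,-1,-1,-1,-1,-1,-1,-1]}' >/dev/null; python3 -c "$C"
```

```text
t 15.9 edge XYZ mm [ -5.   29.9 120.5] foot [-1.  28.9 68.5] yaw,lean,roll [-0.0006  0.0055 -0.0201] F stand [ -5.17 -24.48  20.43] M [-4.74  0.78 -1.16] w 0.0129
```

```bash
C='from h import *
caddy_now()'
python3 -m creep '{"slide":[[-0.003,-0.06,0],[-0.005,-0.09,0.005],[-0.005,-0.09,0.005]],"twist":[[0,0,0],[0,0,0],[0,0,0]],"fingers":[-1,-1,-1]}' >/dev/null; python3 -c "$C
snap('wrist','w7');snap('side','s7');snap('top','t7')"; python3 an.py w7
```

```text
t 16.2 edge XYZ mm [ -3.7  26.6 118.8] foot [ 0.3 26.5 66.8] yaw,lean,roll [ 0.      0.0038 -0.0012] F stand [-1.37 -3.36  3.7 ] M [-0.58 -0.08 -0.01] w 0.0129
boardtop X(Y) [-4.15377715e-03  5.38931808e+00] [-4.96575265  6.19541587] Z 159.53436221053315 9887
rail X -22 293 [141.8 144.  144.8]
rail X -20 575 [140.1 141.  141.9]
rail X -18 416 [139.2 140.1 141.3]
rail X -16 406 [137.2 138.2 139.1]
rail X -14 382 [135.1 136.1 137.1]
rail X -12 368 [133.1 134.2 135.2]
rail X -10 369 [131.1 132.2 133. ]
rail X -8 348 [129.2 130.1 131.1]
rail X -6 342 [127.1 128.  129.1]
rail X -4 328 [125.2 126.1 127.1]
rail X -2 169 [123.9 124.6 125.3]
stop [[-23.7, 107.7, 132.5], [-15.3, 114.1, 149.3], [-4.5, 121.3, 150.8]]
```

View pics/w7.png

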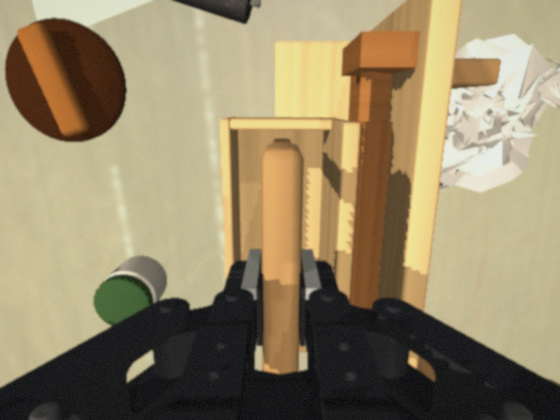

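View pics/s7.png

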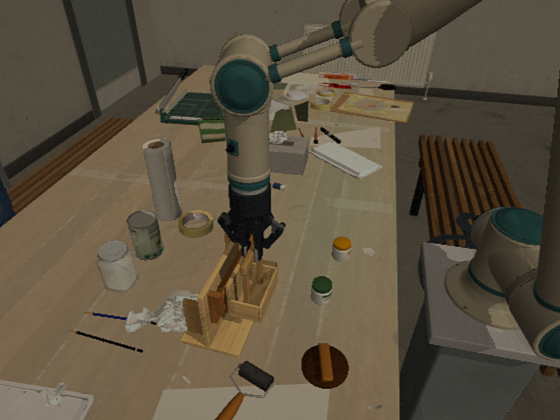

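```bash
C='from h import *
caddy_now()'
python3 -m creep '{"slide":[[0,-0.006,0.004],[0,-0.006,0.004]],"twist":[[0,0,0],[0,0,0]],"fingers":[-1,-1]}' >/dev/null; python3 -c "$C"
python3 -m creep '{"slide":[[-0.001,-0.006,0.002],[-0.001,-0.006,0.002]],"twist":[[0,0,0],[0,0,0]],"fingers":[-1,-1]}' >/dev/null; python3 -c "$C"
```

```text
t 16.55 edge XYZ mm [ -3.6  27.4 118.8] foot [ 0.4 27.4 66.8] yaw,lean,roll [0.0008 0.0038 0.0006] F stand [-0.75 -1.17 -2.64] M [-0.22 -0.04 -0.07] w 0.0129
t 16.75 edge XYZ mm [ -3.6  26.4 119.4] foot [ 0.4 26.4 67.4] yaw,lean,roll [0.0006 0.0035 0.0006] F stand [-0.24  0.7  -3.31] M [-0.    0.06  0.02] w 0.0132
```

```bash
C='from h import *
caddy_now()'
python3 -m creep '{"slide":[[0,0.01,-0.001],[0.001,0.02,-0.001],[0.002,0.03,-0.001],[0.002,0.03,-0.001]],"twist":[[0,0,0],[0,0,0],[0,0,0],[0,0,0]],"fingers":[-1,-1,-1,-1]}' >/dev/null; python3 -c "$C"
python3 -m creep '{"slide":[[0,0.01,0],[0.001,0.02,0],[0.002,0.03,0],[0.002,0.03,0]],"twist":[[0,0,0],[0,0,0],[0,0,0],[0,0,0]],"fingers":[-1,-1,-1,-1]}' >/dev/null; python3 -c "$C"
```

```text
t 17.15 edge XYZ mm [ -3.4  30.4 119.7] foot [ 0.7 30.4 67.7] yaw,lean,roll [ 0.0006  0.0029 -0.0001] F stand [-1.12 -0.56 -3.95] M [-0.04  0.28  0.07] w 0.0128
t 17.55 edge XYZ mm [ -3.3  34.8 119.8] foot [ 0.7 34.8 67.8] yaw,lean,roll [ 0.0005  0.0028 -0.0004] F stand [-2.56 -1.52 -3.1 ] M [-0.21  0.48  0.04] w 0.0132
```

```bash
C='from h import *
caddy_now()'
python3 -m creep '{"slide":[[-0.002,0.01,-0.002],[-0.002,0.02,-0.004],[-0.001,0.03,-0.004],[-0.001,0.03,-0.004]],"twist":[[0,0,0],[0,0,0],[0,0,0],[0,0,0]],"fingers":[-1,-1,-1,-1]}' >/dev/null; python3 -c "$C"
python3 -m creep '{"slide":[[0,0.01,0],[0.001,0.015,0],[0.001,0.02,0],[0.001,0.02,0]],"twist":[[0,0,0],[0,0,0],[0,0,0],[0,0,0]],"fingers":[-1,-1,-1,-1]}' >/dev/null; python3 -c "$C"
```

```text
t 17.95 edge XYZ mm [ -3.3  39.5 119.4] foot [ 0.8 39.5 67.3] yaw,lean,roll [0.0005 0.002  0.0001] F stand [-1.72  0.17 -3.83] M [-0.07  0.45  0.05] w 0.0132
t 18.35 edge XYZ mm [ -3.3  42.3 119.4] foot [ 0.8 42.3 67.4] yaw,lean,roll [ 0.0004  0.0019 -0.0001] F stand [-2.59 -1.53 -4.13] M [-0.2   0.48  0.02] w 0.0131
```

```bash
C='from h import *
caddy_now()'
python3 -m creep '{"slide":[[-0.002,0,-0.002],[-0.003,0.007,-0.004],[-0.003,0.013,-0.004],[-0.003,0.013,-0.004]],"twist":[[0,0,0],[0,0,0],[0,0,0],[0,0,0]],"fingers":[-1,-1,-1,-1]}' >/dev/null; python3 -c "$C"
python3 -m creep '{"slide":[[0,0.007,-0.001],[0,0.01,-0.001],[0,0.01,-0.001]],"twist":[[0,0,0],[0,0,0],[0,0,0]],"fingers":[-1,-1,-1]}' >/dev/null; python3 -c "$C
snap('wrist','w8')"
```

```text
t 18.75 edge XYZ mm [ -3.4  44.5 119. ] foot [ 0.8 44.5 67. ] yaw,lean,roll [0.0004 0.0009 0.0004] F stand [-1.   -1.38 -2.48] M [-0.12  0.28  0.03] w 0.0128
t 19.05 edge XYZ mm [ -3.6  45.1 119.1] foot [ 0.6 45.1 67. ] yaw,lean,roll [ 0.0003  0.001  -0.0011] F stand [-1.03 -3.56 -0.42] M [-0.57  0.21 -0.15] w 0.0128
```

View pics/w8.png

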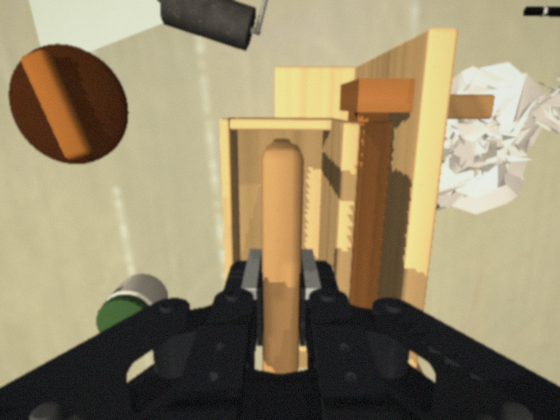

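```bash
C='from h import *
caddy_now()'
python3 -m creep '{"slide":[[0,0,0.002],[0,0,0.002]],"twist":[[0,0,0],[0,0,0]],"fingers":[-1,-1]}' >/dev/null; python3 -c "$C"
python3 -m creep '{"slide":[[0,0.006,0],[0,0.006,0]],"twist":[[0,0,0],[0,0,0]],"fingers":[-1,-1]}' >/dev/null; python3 -c "$C"
python3 - <<'E'
from h import *
d=load('w8'); cv2.imwrite('pics/w8c.png',cv2.resize(d['img'][60:180,310:450],None,fx=5,fy=5,interpolation=cv2.INTER_CUBIC))
P=S.inv().apply(cloud(d).reshape(-1,3)-O)*1e3; X,Y,Z=P.T
m=(X>-20)&(X<-4)&(Z>100)&(Z<152)&(Y>95)&(Y<125)
for lo in range(95,125):
    k=m&(Y>=lo)&(Y<lo+1)
    if k.any(): print(lo,k.sum(),np.percentile(Z[k],[5,50,95]).round(0))
E
```

```text
t 19.3 edge XYZ mm [ -3.6  46.3 119.1] foot [ 0.6 46.4 67.1] yaw,lean,roll [0.0003 0.0011 0.0013] F stand [-0.18 -0.84 -2.5 ] M [-0.12  0.03 -0.  ] w 0.0131
t 19.5 edge XYZ mm [ -3.6  47.1 119. ] foot [ 0.5 47.2 67. ] yaw,lean,roll [0.0005 0.0011 0.0007] F stand [ 0.02 -0.18 -4.08] M [-0.03 -0.05  0.03] w 0.0128
95 58 [128. 135. 142.]
96 54 [128. 136. 142.]
97 52 [129. 136. 141.]
98 57 [129. 137. 141.]
99 54 [128. 136. 141.]
100 58 [128. 136. 141.]
101 58 [127. 136. 141.]
102 81 [121. 131. 141.]
103 52 [119. 125. 128.]
104 49 [119. 125. 128.]
105 49 [120. 125. 128.]
106 53 [119. 125. 128.]
107 55 [125. 149. 151.]
108 73 [149. 150. 150.]
109 73 [149. 150. 151.]
110 112 [148. 149. 151.]
111 73 [149. 150. 151.]
112 103 [148. 150. 150.]
113 85 [148. 149. 150.]
114 72 [148. 149. 151.]
115 109 [149. 149. 150.]
116 75 [149. 150. 150.]
117 112 [148. 149. 151.]
118 75 [148. 149. 151.]
119 112 [149. 150. 151.]
120 77 [148. 149. 151.]
121 74 [149. 150. 151.]
```

View pics/w8c.png

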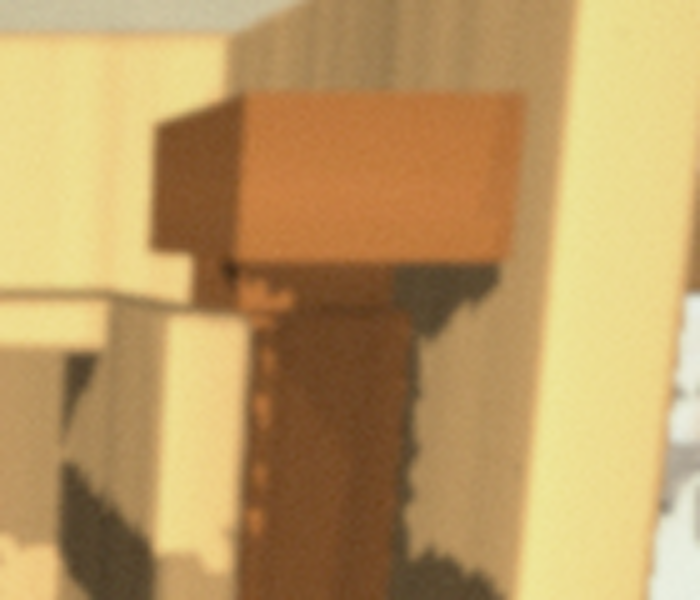

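```bash
C='from h import *
caddy_now()'
python3 -m creep '{"slide":[[0,0.006,-0.001],[0,0.006,-0.001]],"twist":[[0,0,0],[0,0,0]],"fingers":[-1,-1]}' >/dev/null; python3 -c "$C"
python3 -m creep '{"slide":[[0,0.006,0],[0,0.006,0]],"twist":[[0,0,0],[0,0,0]],"fingers":[-1,-1]}' >/dev/null; python3 -c "$C"
python3 -m creep '{"slide":[[0,0.005,0],[0,0.005,0]],"twist":[[0,0,0],[0,0,0]],"fingers":[-1,-1]}' >/dev/null; python3 -c "$C
snap('wrist','w9')"
```

```text
t 19.7 edge XYZ mm [ -3.7  47.5 119. ] foot [ 0.5 47.5 67. ] yaw,lean,roll [ 0.0004  0.0011 -0.0002] F stand [ 0.65 -0.61 -3.31] M [-0.24 -0.08 -0.04] w 0.0133
t 19.9 edge XYZ mm [ -3.8  47.8 119.1] foot [ 0.3 47.8 67.1] yaw,lean,roll [ 0.0002  0.0012 -0.001 ] F stand [-0.17 -2.74 -1.64] M [-0.57 -0.1  -0.15] w 0.0131
t 20.1 edge XYZ mm [ -3.9  48.2 119.2] foot [ 0.3 48.1 67.2] yaw,lean,roll [ 0.0002  0.0013 -0.0017] F stand [-0.37 -4.66  1.16] M [-0.95 -0.07 -0.32] w 0.0128
```

```bash
cat > gap.py <<'E'
from h import *
import sys
d=load(sys.argv[1]); cv2.imwrite('pics/'+sys.argv[1]+'c.png',cv2.resize(d['img'][60:180,310:450],None,fx=5,fy=5,interpolation=cv2.INTER_CUBIC))
P=S.inv().apply(cloud(d).reshape(-1,3)-O)*1e3; X,Y,Z=P.T
m=(X>-16)&(X<-4)&(Z>100)&(Z<155)&(Y>99)&(Y<111)
for lo in np.arange(100,110,.5):
    k=m&(Y>=lo)&(Y<lo+.5)
    if k.any(): print(lo,k.sum(),np.percentile(Z[k],[5,50,95]).round(0))
E
python3 gap.py w9
```

```text
100.0 21 [128. 133. 138.]
100.5 19 [127. 133. 138.]
101.0 19 [129. 134. 138.]
101.5 17 [128. 133. 138.]
102.0 21 [128. 133. 138.]
102.5 18 [128. 135. 139.]
103.0 21 [129. 134. 138.]
103.5 18 [128. 133. 138.]
104.0 20 [128. 133. 138.]
104.5 19 [124. 133. 139.]
105.0 23 [120. 131. 139.]
105.5 35 [119. 127. 136.]
106.0 20 [120. 125. 127.]
106.5 19 [120. 126. 128.]
108.0 30 [148. 149. 150.]
108.5 52 [149. 150. 151.]
109.0 27 [149. 149. 150.]
109.5 28 [149. 149. 151.]
```

View pics/w9c.png

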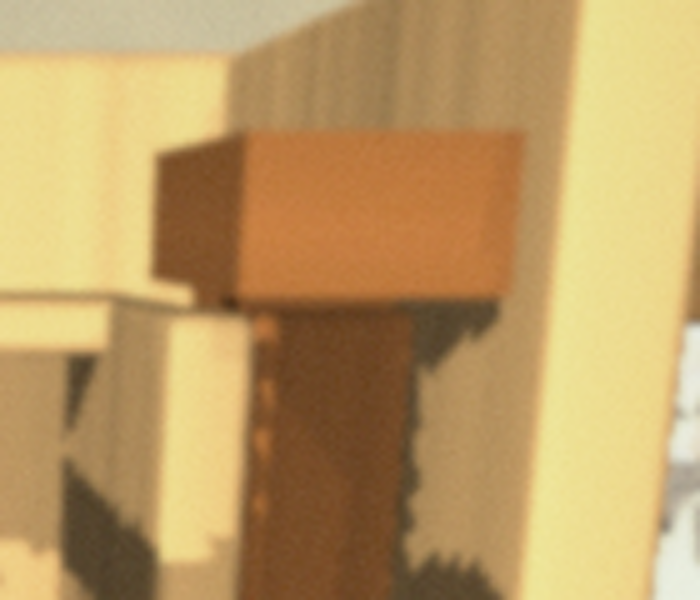

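```bash
C='from h import *
caddy_now()'
python3 -m creep '{"slide":[[0,0,0.003],[0,0,0.003]],"twist":[[0,0,0],[0,0,0]],"fingers":[-1,-1]}' >/dev/null; python3 -c "$C"
python3 -m creep '{"slide":[[0,0.004,0.001],[0,0.004,0.001]],"twist":[[0,0,0],[0,0,0]],"fingers":[-1,-1]}' >/dev/null; python3 -c "$C
snap('wrist','w10')"; python3 gap.py w10 | sed -n 8,18p
```

```text
t 20.35 edge XYZ mm [ -4.   49.9 119.3] foot [ 0.1 50.  67.3] yaw,lean,roll [0.0005 0.0015 0.0014] F stand [ 0.11 -1.06 -1.59] M [-0.22 -0.23 -0.01] w 0.0127
t 20.55 edge XYZ mm [ -4.1  49.9 119.3] foot [-0.  49.9 67.3] yaw,lean,roll [0.0005 0.0017 0.    ] F stand [ 0.62 -2.97 -2.83] M [-0.34 -0.22 -0.13] w 0.0129
103.5 18 [129. 133. 139.]
104.0 18 [128. 134. 138.]
104.5 19 [129. 134. 139.]
105.0 21 [129. 134. 138.]
105.5 19 [128. 133. 139.]
106.0 17 [129. 133. 139.]
106.5 21 [128. 134. 139.]
107.0 4 [137. 138. 139.]
107.5 8 [148. 148. 149.]
108.0 43 [148. 150. 150.]
108.5 31 [149. 150. 151.]
```

View pics/w10c.png

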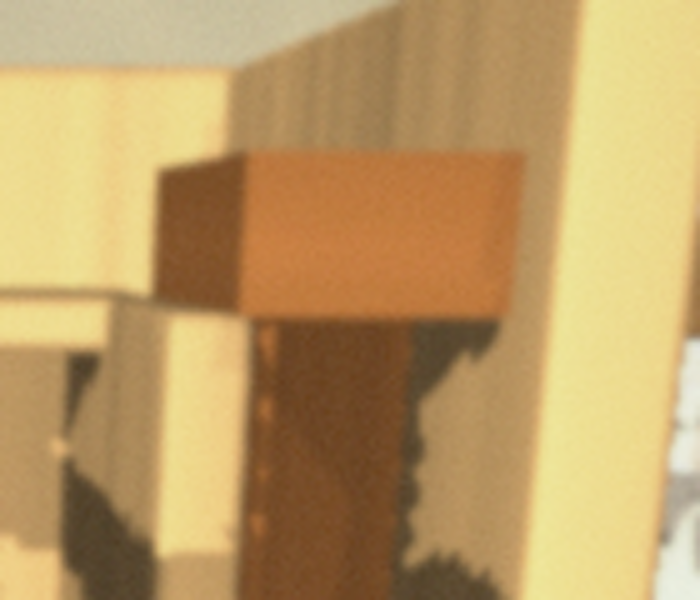

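```bash
C='from h import *
caddy_now()'
python3 -m creep '{"slide":[[0.001,0,-0.003],[0.002,0.001,-0.003],[0.002,0.001,-0.003]],"twist":[[0,0,0],[0,0,0],[0,0,0]],"fingers":[-1,-1,-1]}' >/dev/null; python3 -c "$C"
python3 -m creep '{"slide":[[0.001,0,-0.002],[0.001,0,-0.002],[0.001,0,-0.002]],"twist":[[0,0,0],[0,0,0],[0,0,0]],"fingers":[-1,-1,-1]}' >/dev/null; python3 -c "$C"
```

```text
t 20.9 edge XYZ mm [ -4.   49.9 119.1] foot [ 0.1 49.8 67.1] yaw,lean,roll [ 0.0005  0.002  -0.0002] F stand [-0.51 -1.99 -1.15] M [-0.39 -0.07 -0.05] w 0.013
t 21.2 edge XYZ mm [ -3.8  49.9 118.9] foot [ 0.3 49.9 66.9] yaw,lean,roll [ 0.0004  0.0018 -0.0001] F stand [-1.39 -2.45  1.58] M [-0.45  0.1  -0.01] w 0.0129
```

```bash
C='from h import *
caddy_now()'
python3 -m creep '{"slide":[[0,0,0],[0,0,0],[0,0,0],[0,0,0],[0,0,0],[0,0,0],[0,0,0],[0,0,0]],"twist":[[0,0,0],[0,0,0],[0,0,0],[0,0,0],[0,0,0],[0,0,0],[0,0,0],[0,0,0]],"fingers":[-0.7,-0.66,-0.62,-0.58,-0.5,-0.4,-0.3,-0.3]}' 20; python3 -c "$C
snap('wrist','w11')"; python3 gap.py w11 | sed -n 10,20p
```

```text
clock: 22.0
position: [0.5334, 0.2138, 0.1694]
ee_rot: [-0.001, 0.727, 0.686, -0.001]
contact_force: [-1.1, 0.4, 0.0]
width: 0.0297
t 22.0 edge XYZ mm [ -3.7  49.9 118.7] foot [ 0.4 49.9 66.7] yaw,lean,roll [ 0.0003  0.0018 -0.0001] F stand [-1.09  0.36  0.03] M [ 0.02 -0.01 -0.06] w 0.0297
104.5 20 [127. 134. 138.]
105.0 20 [129. 134. 138.]
105.5 19 [128. 134. 138.]
106.0 20 [128. 134. 137.]
106.5 19 [128. 133. 138.]
107.0 4 [137. 137. 138.]
107.5 1 [148. 148. 148.]
108.0 52 [149. 149. 150.]
108.5 29 [149. 150. 151.]
109.0 28 [149. 150. 150.]
109.5 27 [148. 149. 150.]
```

View pics/w11.png

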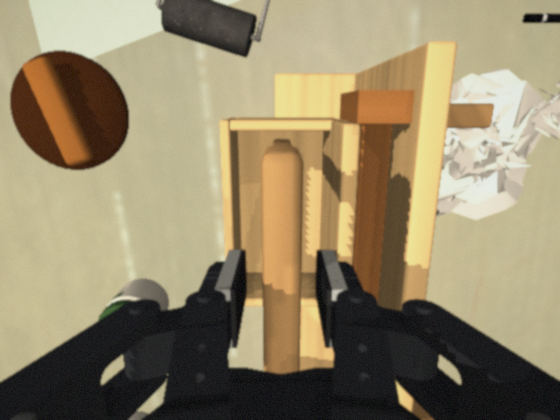

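```bash
python3 -m creep '{"slide":[[0,0,0.05],[0,0,0.15],[0,0,0.3],[0,0,0.5],[0,0,0.75],[0,0,1],[0,0,1],[0,0,1],[0,0,1]],"twist":[[0,0,0],[0,0,0],[0,0,0],[0,0,0],[0,0,0],[0,0,0],[0,0,0],[0,0,0],[0,0,0]],"fingers":[-0.3,-0.3,-0.3,-0.3,-0.3,-0.3,-0.3,-0.3,-0.3]}'; python3 -c "
from h import *
snap('wrist','w12');snap('side','s12')"; python3 an.py w12
python3 - <<'E'
from h import *
d=load('w12');P=S.inv().apply(cloud(d).reshape(-1,3)-O)*1e3; X,Y,Z=P.T
m=(X>-16)&(X<-4)&(Z>100)&(Z<155)&(Y>101)&(Y<111)
for lo in np.arange(102,110,1):
    k=m&(Y>=lo)&(Y<lo+1)
    if k.any(): print(lo,k.sum(),np.percentile(Z[k],[5,50,95]).round(0))
m=(Z>192)&(Z<206)&(X>-75)&(X<-40)&(Y>-20)&(Y<120);p=np.polyfit(Y[m],X[m],1);q=np.polyfit(Y[m],Z[m],1);print('bar',p,q,np.percentile(P[m],[2,50,98],axis=0).round(1).tolist())
m=(X<-14)&(X>-22)&(Y>-5)&(Y<100)&(Z>130)&(Z<150);q=np.polyfit(Y[m],Z[m],1);print('strip/back top',q,m.sum())
cv2.imwrite('pics/s12c.png',cv2.resize(load('s12')['img'][200:370,160:340],None,fx=3.4,fy=3.4,interpolation=cv2.INTER_CUBIC))
E
```

```text
clock: 22.95
position: [0.5327, 0.2135, 0.3183]
ee_rot: [-0.001, 0.727, 0.686, -0.002]
contact_force: [-0.6, -0.0, -0.7]
width: 0.03
boardtop X(Y) [-1.31638227e-03  5.70253677e+00] [-5.35274969  5.99644476] Z 159.60787213858475 2818
rail X -22 113 [140.  143.8 144.7]
rail X -20 160 [139.9 141.  142. ]
rail X -18 141 [139.  140.1 141.3]
rail X -16 129 [137.  138.  139.3]
rail X -14 132 [134.8 136.2 137.2]
rail X -12 130 [133.1 134.2 135.1]
rail X -10 125 [130.8 131.9 133.1]
rail X -8 128 [128.8 130.2 131.2]
rail X -6 122 [127.  128.  129.2]
rail X -4 121 [125.1 126.  127.1]
rail X -2 60 [123.9 124.6 125.5]
stop [[-24.3, 85.8, 130.7], [-15.8, 106.5, 144.4], [-4.9, 121.1, 150.7]]
102 14 [128. 135. 138.]
103 11 [129. 134. 138.]
104 12 [128. 132. 138.]
105 12 [128. 133. 138.]
106 16 [127. 131. 138.]
107 8 [132. 134. 137.]
108 14 [149. 149. 150.]
109 29 [148. 150. 151.]
bar [-6.78571118e-04 -5.66261683e+01] [-1.04791506e-03  1.97876530e+02] [[-63.2, -1.9, 194.6], [-56.7, 52.1, 198.0], [-50.0, 98.9, 199.7]]
strip/back top [1.83359280e-03 1.40469808e+02] 898
```

View pics/w12.png

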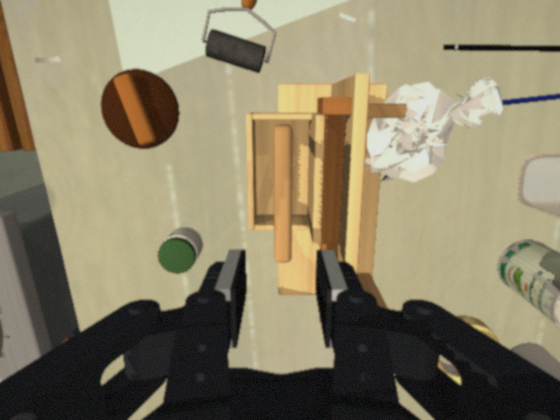

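View pics/s12c.png

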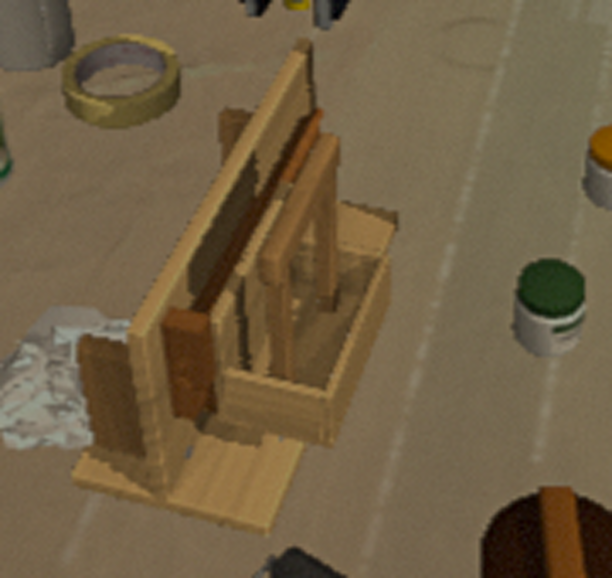

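```bash
python3 -c "
from h import *
print(order.sign_off())"
```

```text
the job is handed in; nothing more can be done
None
```

The caddy is hanging on the cleat rail, upright and against the left end stop. I let go, raised the gripper clear and handed the job in after about 23 s of the 61 s.

**What I did:** I gripped the bar and leaned the caddy in by 0.38 rad. I lowered the strip behind the lip until I felt about 4 N of contact, then swung the foot in under the rail. I slid it left until the stop pushed back with about 3 N while the rail was carrying almost no weight, then set it fully down and opened the gripper slowly.

**Last checks, from the wrist camera after letting go:**

| Check | Measured | Expected |
|---|---|---|
| Bar distance in front of the board | 56.6 mm | 57 mm |
| Seat height from the bar's top | about 118 mm | 118.2 mm (from rail depth) |
| Bar level and parallel to the board | within about 1 mrad | 0 |
| Gap between strip end and stop | none visible | touching |

- **Slide jammed once:** the first attempt to slide jammed by friction, at about 24 N sideways and 20 N upwards. I backed off at once, took most of the weight on the arm and carried on in small steps. The later camera readings of the rail, stop and board matched those from before the jam, so I saw no sign that the rail had shifted. That push was still harder than the gentle handling you asked for.
- **Strip slightly unloaded:** during the slide I was carrying nearly all the caddy's weight, so the strip may have lifted by up to about 1 mm at times. It was lowered fully again at the stop before I let go.
- **Sideways offset:** my estimate of the caddy's sideways position was about 2.5 mm off. I found the stop by feel and by the visible gap instead.

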